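Shut the draught shield and tare the laboratory balance

TASK

An empty weighing dish stands on the pan of the laboratory balance and has to be tared: with the fingertips push the open left-hand glass door and the open glass top of its draught shield fully shut, gently and in either order, and only then press the long tare bar at the front of the balance down and let it come up again. Only push: do not pinch the door grips, and do not shift the dish. Leave the right-hand door shut, the two small round keys unpressed, and the cross, the pot and the tweezers beside the balance where they lie.

Things in the scene. Friction and masses are not known exactly. Their poses are not given: they have to be found in the camera images.
- balance: Milligram laboratory balance, fixed: white base 330 mm deep (x), 200 wide (y), 70 high, under a glass draught shield. Origin: on the bench under the base's middle; +x to its back, +y to its left as the user (robot) faces it, z up. Front x = -165 mm: key console 42 mm high back to x = -118; there the sloping display rises to 70 mm at x = -75 mm.
- shield (a point): Draught shield, a glass box on an aluminium frame: this point is the centre of its frame's top, 247 mm above the bench, at x = 40, y = 0 mm in the balance's frame. It spans x -45 to 125 mm and 91 mm to either side, grips not counted; open only where a door stands open. The highest part, the top's grip, reaches 274 mm above the bench.
- side_door (a joint): Left-hand (+y) glass sliding door of the shield: m open; 0 is fully shut at its end stop; it slides along the balance's +x (backwards) to open, at most 0.125. Starts 0.04 to 0.105 open. It stays where it is left; about 1 to 3 N slide it.
- side_grip (a point): Middle of the back (+x) face of the left door's black finger grip: push it to the balance's -x to shut the door. Moves with the door; shut: x -26, y 102, z 195 mm in the balance's frame. Grip: upright bar, 14 mm thick (x), 60 tall, from the glass 11 mm inwards of this point to 13 mm outwards (y). Behind it the door is flat glass.
- top_door (a joint): Glass top (sliding lid) of the shield: m open; 0 is fully shut at its end stop; it slides along the balance's +x (backwards) to open, at most 0.125. Starts 0.04 to 0.105 open. It stays where it is left; about 1 to 3 N slide it.
- top_grip (a point): Middle of the back (+x) face of the top's black finger grip: push it to the balance's -x to shut the top. Moves with the top; shut: x -26, y 0, z 262 mm in the balance's frame. Grip: bar across the glass's front edge, 14 mm thick (x), 60 long (y), from the glass 10 mm below this point to 12 mm above. Behind it lies the top's flat glass.
- tare_key (a joint): Travel of the tare bar in m: 0 is up, 0.004 fully down. Sprung: begins to move at about 1.2 N, fully down at about 4 N, comes up by itself.
- tare_top (a point): Centre of the top of the tare bar, the long grey bar in the middle of the console in front of the display: 50 mm long (y) by 16 mm (x), 48 mm above the bench when up, 6 mm proud of the console. At x = -142, y = 0 mm in the balance's frame.
- left_key (a joint): Travel of the small round key (12 mm across, top 48 mm above the bench) 62 mm to the left of the tare bar's centre, in m: 0 up, 0.004 fully down. Not to be pressed.
- right_key (a joint): Travel of the same kind of key 62 mm to the right of the tare bar's centre, in m: 0 up, 0.004 fully down. Not to be pressed.
- right_door (a joint): Right-hand glass sliding door (the mirror image of the left one, on the -y side), already shut (0); m open. It must be left shut.
- dish: Small round steel weighing dish, 60 mm across, 14 mm high, loose on the round pan (90 mm across, top 90 mm above the bench) inside the shield. Origin: centre of its underside.
- cross: Bronze cross pendant, 49 mm across, 5 mm thick, lying on the bench to the left of the balance. Origin: centre of its underside.
- pot: Lidded specimen pot, 38 mm across, 45 mm high, standing on the bench to the left of the balance's front. Origin: centre of its underside.
- tweezers: Steel tweezers, 115 mm long, 8 mm high, lying on the bench to the right of the balance. Origin: centre of the underside.
Mind the look-alikes: they are no part of the job. There is more than one size of the dish; the job needs the smaller.

How it is judged:
By the outcome, as a careful person would: the job done as asked, in the order asked, and still so for the second after the job is handed in, with the robot touching nothing.
It also fails if it takes over 53 s, if anything falls off the work surface, if the arm or the gripper's body presses on something with over 40 N, if the wrist force passes 120 N, or if a joint passes its speed limit or range.

ROBOT

A 6-joint arm with a two-finger parallel gripper is mounted at the origin on the work surface. World frame = base frame: x ahead of the robot, y to its left, z up, the work surface at z = 0. Lengths are in m, angles in degrees, forces in N, time in s.
With the tool pointing down it reaches from about 0.3 to 0.775 m from the base axis. Payload 14.6 kg.
Tool frame: the origin (TCP) lies on the centre line of the jaws, within the pads' length; the fingertips stand 22 mm ahead of it and the grasp point (between the pads) lies 3 mm ahead of it (arm.finger_overhang is the distance from the TCP to the fingertips, in m); z points along the fingers, y is the line along which they close (so a half turn about z gives the same grasp; the last joint's range is limited). The gripper opens to 94 mm and grips with 3 to 60 N. Pads are 16 mm wide; open, the fingers measure 119 mm over their backs; the gripper's body (75 mm by 177 mm) begins 78 mm behind the grasp point.
Start: joints at [60.241, 17.183, 87.147, -0, 75.671, -3.816], TCP at [0.241, 0.495, 0.227] pointing down, gripper open.
Joint ranges: [-173.82, 173.82], [-45.26, 126.66], [13.44, 144.39], [-59.66, 239.66], [0, 175.72], [-146.38, 146.38]. Speed limits (degrees/s): [127.2, 127.2, 147.25, 180, 180, 180].

INTERFACE

Orientations are given as a 3x3 rotation matrix whose columns are the frame's x, y, z axes.
In Python, from cell import arm, vision gives the robot as it stands. The module is installed in compiled form; this text tells all that it offers.
- The arm moves only by the tool send_rows, never from a script. Its argument "deltas" is one flat list of numbers, 6 for each row, row after row: the shift along the tool's x, y, z in cm, then the turn, a rotation vector about the tool's x, y, z in rad. A call has 1 to 5 rows; each row is the pose to reach, as a shift and turn from the pose commanded when the call began, along the tool's axes at that moment; what a row does not reach only later rows make up. A row lasts 1/8 s, in which the tool goes at most 62.5 mm and 10.7 degrees, less where a joint would pass 70% of its speed; a pose out of reach is approached as far as the arm can. A call with a gripper value outside its range is refused whole. "grip" is the opening, from 0 (shut) to 1 (fully open), set as the call begins (left out, the last holds). The fingers move at their own pace and stop on an object; the grip force is fixed at half the most. Time passes only in rows, so rows that repeat a pose let the fingers close. It gives the time, the measured TCP pose, the force, the opening and the grip force at its end, in the units of the state.
- arm.state(): the state, without advancing time (a new reading comes with each control period).
- vision.grab_frame(name): name is "scene" or "side" or "wrist"; returns a dict with "img" (420x560x3 uint8, red, green, blue), "depth" (420x560 float32, m along the optical axis (not along the pixel's ray), 0 where there is no reading), "intrinsics" (3x3 intrinsics, pixels), "rvec" (rotation vector, rad) and "tvec" (3), from world to camera coordinates, as OpenCV has them; the wrist camera has in their place "mount" (4x4, takes a point from camera to tool coordinates, whose origin is the TCP and whose axes are the flange's). Camera axes: x right, y down, z forward; pixel columns grow to the right and rows downward; lengths in m; the calibration is good to about 2 mm. A picture is of the moment at which its call begins: read the wrist's pose just before it.
- arm.finish_job(): hands the job in; it is judged then, once.
Trained networks look in a picture, given as the dict that the camera call returned (one of the last four; its "shot" number tells which), for a name from the list of things; names that differ only in an ending like _2 or _b are one class to them, and where a whole thing is asked for, a point or a joint stands for the part that bears it (a point fixed in the world has none). Each returns a list of dicts, best first, with "score" (0 to 1); they miss things now and then, are a little off and sometimes report something else, mostly with a low value. They report only what shows in the picture. A call takes as long as a camera call. They do not tell look-alikes from the thing itself.
- vision.outline_of(picture, name): "pixels" (420x560 bool, what is visible of it) and "box" ([left, top, width, height] in pixels, round what is visible of it).
The state is a dict: "t": time; "qpos": joint angles; "joint_vel": joint speeds; "joint_torque": joint torques, N m; "tool_pos": TCP position; "orientation": TCP orientation; "contact_force": force on the tool from outside, world axes, zero at the start; "ft_torque": the same for the moment, N m; "grip_width": opening from 0.0 (shut) to 1.0 (fully open); "grip_force": force on a finger pad.
Only numpy, scipy, OpenCV 4.12 (cv2) and the standard library are available. Lean on these libraries where they do the work, as an engineer would, in place of code of your own. Each camera call takes 0.05 s, during which the arm holds its last target. There are 200 camera calls.

## Working session

There is one attempt and no reset: what is moved stays moved. The work goes in short steps, Python scripts to look and compute and a tool call to move; the robot and the scene stay as the last step left them, time stands still between calls to the robot, and variables do not carry over. Pictures are saved under pics/ and viewed, at most 10 in all, crops included, and the job is handed in when it is done.

Besides the shell and the picture viewer there is one more tool, called after "Emit:" as name(argument=value, ...), one argument or row to a line, values as JSON. send_rows: Moves the arm, as the interface text tells. Its arguments: {"type":"object","properties":{"deltas":{"type":"array"},"grip":{"type":"number"}},"required":["deltas"]}

```bash
mkdir -p pics; cat > h.py <<'E'
import numpy as np, cv2
from cell import arm, vision
def world(f, px=None, mask=None):
    K=np.array(f["intrinsics"]); d=f["depth"]
    if mask is not None: v,u=np.nonzero(mask&(d>0))
    else: u,v=np.array(px).T
    z=d[v,u]; c=np.c_[(u-K[0,2])*z/K[0,0],(v-K[1,2])*z/K[1,1],z]
    R=cv2.Rodrigues(np.array(f["rvec"],float))[0]; return (c-np.array(f["tvec"]).ravel())@R
def proj(f,P):
    return cv2.projectPoints(np.array(P,float).reshape(-1,3),np.array(f["rvec"],float),np.array(f["tvec"],float),np.array(f["intrinsics"]),None)[0].reshape(-1,2)
E
python3 - <<'E'
from h import *
s=arm.state(); print(s["t"],s["tool_pos"],s["orientation"],s["grip_width"])
for n in ("scene","side"):
    f=vision.grab_frame(n); cv2.imwrite(f"pics/{n}0.png",f["img"][...,::-1])
    R=cv2.Rodrigues(np.array(f["rvec"],float))[0]; print(n,-R.T@np.array(f["tvec"]).ravel(),R[2])
    for k in ["side_grip","top_grip","tare_top","left_key","right_key","balance","dish","cross","pot","tweezers"]:
        for o in vision.outline_of(f,k)[:3]:
            p=world(f,mask=o["pixels"]); print(k,round(o["score"],2),o["box"],len(p),np.median(p,0).round(3) if len(p) else "",(p.min(0).round(3),p.max(0).round(3)) if len(p) else "")
E
```

```text
0.0 [0.24048536 0.49435693 0.22689311] [[-8.99240646e-01  4.37453900e-01 -5.87616254e-04]
 [ 4.37454287e-01  8.99240064e-01 -1.02631108e-03]
 [ 7.94442936e-05 -1.17995589e-03 -9.99999301e-01]] 1.000422421453066
scene [0.39920833 0.06772094 0.82247757] [ 0.23421241 -0.1807653  -0.95523215]
side_grip 0.66 [139.8, 136.1, 59.5, 92.6] 397 [0.629 0.062 0.225] (array([0.622, 0.049, 0.103]), array([0.783, 0.079, 0.241]))
top_grip 0.59 [148.4, 86.3, 135.7, 125.0] 9152 [ 0.684 -0.032  0.252] (array([ 0.605, -0.193, -0.003]), array([0.94 , 0.042, 0.277]))
top_grip 0.22 [137.1, 134.5, 64.8, 95.9] 610 [0.634 0.059 0.224] (array([ 0.598,  0.04 , -0.003]), array([0.938, 0.087, 0.25 ]))
tare_top 0.77 [295.0, 283.0, 22.3, 19.7] 214 [ 0.429 -0.029  0.048] (array([ 0.421, -0.055,  0.042]), array([ 0.438, -0.004,  0.052]))
balance 0.72 [137.9, 85.7, 212.8, 247.8] 25261 [ 0.609 -0.03   0.2  ] (array([ 0.404, -0.209, -0.003]), array([0.938, 0.081, 0.277]))
balance 0.25 [137.5, 133.3, 64.8, 96.8] 496 [0.631 0.061 0.225] (array([ 0.618,  0.042, -0.003]), array([0.838, 0.081, 0.248]))
dish 0.94 [309.8, 146.8
[... 1443 characters left out ...]
.401, -0.149, -0.222]), array([1.273, 1.077, 0.278]))
dish 0.62 [322.3, 298.3, 39.5, 30.2] 851 [ 0.625 -0.229  0.012] (array([ 0.582, -0.276, -0.001]), array([ 0.671, -0.176,  0.024]))
cross 0.32 [270.1, 183.5, 83.6, 85.8] 5520 [ 0.601 -0.123  0.164] (array([ 0.52 , -0.149,  0.001]), array([0.9  , 0.239, 0.242]))
pot 0.68 [199.0, 216.4, 14.8, 22.3] 294 [0.451 0.17  0.029] (array([0.434, 0.159, 0.001]), array([0.484, 0.236, 0.051]))
pot 0.33 [212.3, 261.7, 11.0, 14.5] 124 [ 0.425 -0.032  0.05 ] (array([ 0.417, -0.055,  0.043]), array([ 0.434, -0.001,  0.053]))
tweezers 0.51 [239.2, 336.2, 61.4, 10.4] 301 [ 0.471 -0.237  0.007] (array([ 0.417, -0.254, -0.   ]), array([ 0.527, -0.22 ,  0.014]))
```

```bash
python3 - <<'E'
import cv2
a=cv2.imread("pics/scene0.png"); cv2.imwrite("pics/scene0c.png",cv2.resize(a[70:370,120:400],None,fx=2,fy=2,interpolation=3))
a=cv2.imread("pics/side0.png"); cv2.imwrite("pics/side0c.png",cv2.resize(a[120:360,180:420],None,fx=2.5,fy=2.5,interpolation=3))
E
```

```text
(no output)
```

View pics/scene0c.png

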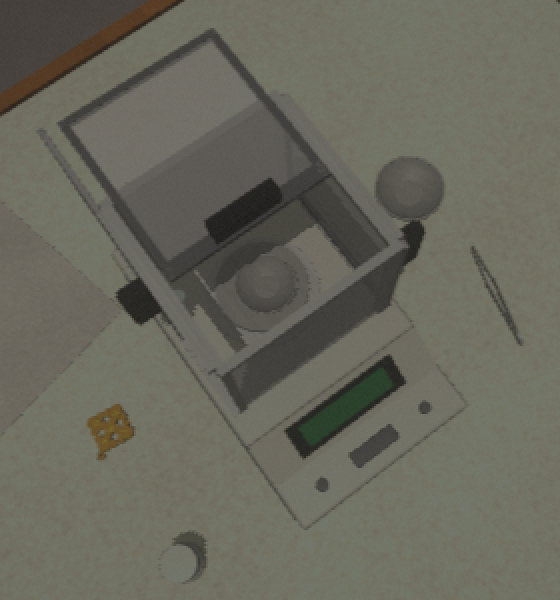

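View pics/side0c.png

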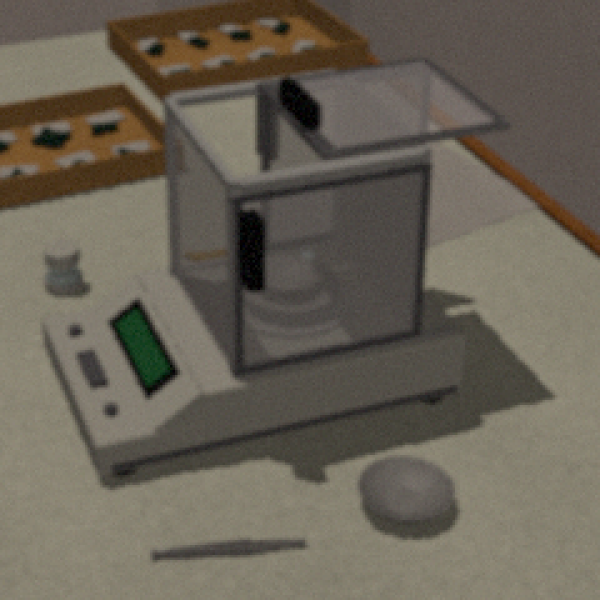

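The scene crop shows the side grip near full-image (190,220), the top grip near (241,175), the tare bar near (307,292), and the round keys near (281,312) and (332,273). The cross, pot, tweezers and larger dish lie clear of the balance. Next I fit the balance pose.

```bash
python3 - <<'E'
from h import *
f=vision.grab_frame("scene"); img=f["img"].astype(int); g=img.max(2)
def ray(f,px,z):
    K=np.array(f["intrinsics"]);R=cv2.Rodrigues(np.array(f["rvec"],float))[0];c=-R.T@np.array(f["tvec"]).ravel()
    d=R.T@np.linalg.inv(K)@np.array([px[0],px[1],1.]);return c+d*(z-c[2])/d[2]
H={}
for n,px in (("L",(281,312)),("R",(332,273)),("T",(307,292.5))):
    H[n]=ray(f,px,.048);print(n,H[n].round(4))
e=H["L"]-H["R"];print("key dist",np.linalg.norm(e[:2]),"yaw",np.degrees(np.arctan2(-e[0],e[1])))
m=np.zeros(g.shape,bool)
# base side points: white base top console etc -> points per height
V,U=np.mgrid[:420,:560]; P=world(f,mask=np.ones_like(m)&(f["depth"]>0)); 
full=np.zeros((420,560,3));full[f["depth"]>0]=P
def box(mask,name):
    p=full[mask]; r=cv2.minAreaRect((p[:,:2]*1000).astype(np.float32)); print(name,len(p),r,np.percentile(p[:,2],[5,50,95]).round(4)); return p
dark=(g<45)
reg=lambda a,b,c,d:(U>=a)&(U<b)&(V>=c)&(V<d)
t=dark&reg(218,265,150,195)&(full[...,2]>.262); box(t,"top grip")
s=dark&reg(172,206,200,240)&(full[...,2]>.20); box(s,"side grip")
s=dark&reg(172,206,200,240)&(full[...,2]>.219); box(s,"side grip top")
k=(full[...,2]>.037)&(full[...,2]<.053)&reg(240,370,240,345)&(full[...,0]<.46)&(full[...,0]>.38)&(full[...,1]<.1); box(k,"console")
q=(full[...,2]>.238)&(full[...,2]<.256)&(full[...,0]<.72)&reg(170,340,100,290);box(q,"frame")
b=(full[...,2]>.055)&(full[...,2]<.075);box(b,"dispband")
E
```

```text
L [0.4297 0.0318 0.048 ]
R [ 0.4275 -0.0914  0.048 ]
T [ 0.428  -0.0297  0.048 ]
key dist 0.12320608139441101 yaw -1.0228667476551294
top grip 416 ((616.2326049804688, -33.24787521362305), (59.66987991333008, 14.041605949401855), 88.32209777832031) [0.2644 0.2728 0.2753]
side grip 173 ((628.7691040039062, 68.62164306640625), (12.779003143310547, 21.87668800354004), 0.11367923766374588) [0.2047 0.2239 0.2266]
side grip top 117 ((628.7412109375, 68.54489135742188), (12.75888442993164, 21.151105880737305), 0.8639782667160034) [0.2212 0.2248 0.2268]
console 2949 ((431.9996032714844, -29.01085662841797), (200.42324829101562, 55.97863006591797), 89.98316192626953) [0.0398 0.0424 0.0481]
frame 8479 ((623.3660888671875, -33.87049865722656), (182.5332489013672, 195.97682189941406), 88.77240753173828) [0.2458 0.2515 0.2535]
dispband 7316 ((921.756103515625, -288.48126220703125), (844.3414916992188, 840.2343139648438), 8.766151428222656) [0.0571 0.0693 0.0736]
```

Emit:
send_rows(
  deltas=[-5.6,-1.9,0,0,0,-0.087,-11.2,-3.8,0,0,0,-0.174,-16.8,-5.7,0,0,0,-0.261,-22.4,-7.6,0,0,0,-0.348,-28.0,-9.5,0,0,0,-0.435],
  grip=0,
)

```text
t: 1.78
tool_pos: [0.452, 0.2851, 0.2276]
orientation: [[-1.0, 0.015, 0.0], [0.015, 1.0, 0.0], [-0.0, 0.0, -1.0]]
contact_force: [0.4, 1.0, -0.6]
grip_width: 0.51
grip_force: 0.0
```

```bash
cat >> h.py <<'E'
TH=np.radians(-1.2); RB=np.array([[np.cos(TH),-np.sin(TH)],[np.sin(TH),np.cos(TH)]]); O=np.array([.5705,-.0327])
def bal(p): return np.r_[RB.T@(np.array(p[:2])-O),p[2]]
def wor(p): return np.r_[RB@np.array(p[:2])+O,p[2]]
def go(p):  # balance-frame fingertip target -> tool delta cm
    s=arm.state(); R=np.array(s["orientation"]); t=np.array(p,float)+[0,0,.022]
    d=R.T@(wor(t)-s["tool_pos"])
    Rt=np.c_[np.r_[-RB[:,0],0],np.r_[RB[:,1],0],[0,0,-1]]; rv=cv2.Rodrigues(R.T@Rt)[0].ravel()
    b=bal(s["tool_pos"])-[0,0,.022]
    print("t",s["t"],"tip bal mm",(b*1000).round(1),"delta cm",(d*100).round(2),"rv",rv.round(3),"F",np.round(s["contact_force"],2),"q",np.round(s["qpos"],0),"g",s["grip_width"])
E
python3 -c "
from h import *
go([.090,.110,.195])"
```

```text
t 1.775 tip bal mm [-125.1  315.2  205.6] delta cm [-21.39 -20.65   1.07] rv [0.    0.    0.006] F [ 0.45  1.02 -0.61] q [ 28.  15.  90.   0.  75. -61.] g 0.5096497661193597
```

Emit:
send_rows(
  deltas=[-4.4,-3.2,0.2,0,0,0,-8.8,-6.5,0.4,0,0,0,-13.2,-9.7,0.6,0,0,0,-17.6,-12.8,0.8,0,0,0,-22.0,-15.6,1.0,0,0,0],
)

```text
t: 2.4
tool_pos: [0.6693, 0.1254, 0.2174]
orientation: [[-1.0, 0.018, 0.0], [0.018, 1.0, 0.0], [-0.0, 0.0, -1.0]]
contact_force: [-0.7, 0.9, -0.3]
grip_width: 0.008
grip_force: 0.0
```

```bash
python3 - <<'E'
from h import *
go([.090,.110,.195])
f=vision.grab_frame("scene"); cv2.imwrite("pics/a.png",cv2.resize(f["img"][70:310,100:400,::-1],None,fx=2.5,fy=2.5,interpolation=3))
E
```

```text
t 2.4 tip bal mm [ 95.5 160.1 195.4] delta cm [ 0.56 -5.01  0.04] rv [0.    0.    0.003] F [-0.73  0.86 -0.33] q [  8.  35.  63.   0.  82. -81.] g 0.008265553060205303
```

View pics/a.png

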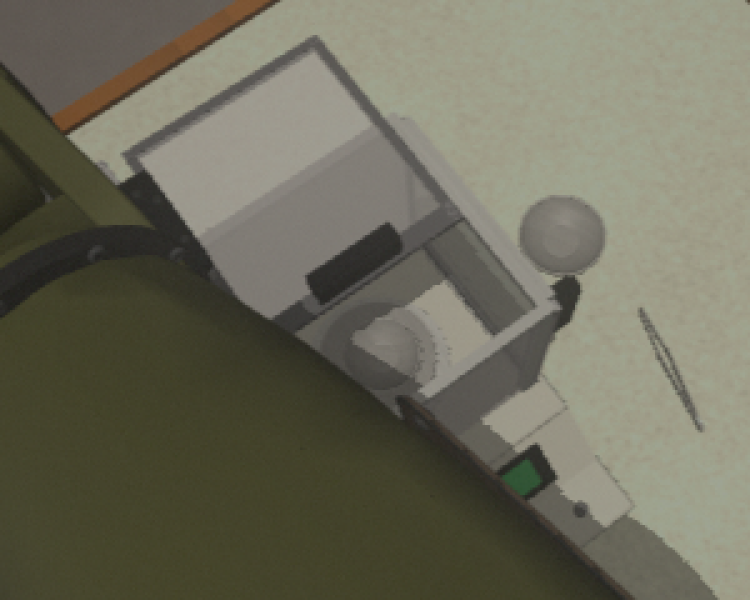

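The arm covers the side grip in this view. The top grip is unmoved at crop (355,262), full image about (242,175). The gripper body stays left of and above the shield, so I move in beside the door.

Emit:
send_rows(
  deltas=[0.1,-1.6,0,0,0,0,0.2,-3.2,0,0,0,0,0.3,-4.2,0,0,0,0,0.4,-4.8,0,0,0,0,0.4,-4.8,0,0,0,0],
)

```text
t: 3.08
tool_pos: [0.663, 0.0788, 0.2178]
orientation: [[-1.0, 0.018, 0.0], [0.018, 1.0, 0.0], [-0.0, 0.0, -1.0]]
contact_force: [-0.1, 1.5, -0.8]
grip_width: 0.004
grip_force: 0.0
```

Emit:
send_rows(
  deltas=[0.5,0,0,0,0,0,1.0,0,0,0,0,0,1.5,0,0,0,0,0,2.0,0,0,0,0,0,2.5,0,0,0,0,0],
)

```text
t: 3.7
tool_pos: [0.6379, 0.0794, 0.2175]
orientation: [[-1.0, 0.018, 0.0], [0.018, 1.0, 0.0], [-0.0, 0.0, -1.0]]
contact_force: [1.8, 1.0, 0.1]
grip_width: 0.006
grip_force: 0.7
```

```bash
python3 -c "
from h import *
go([-.018,.112,.195])"
```

```text
t 3.7 tip bal mm [ 65.1 113.5 195.5] delta cm [ 8.31 -0.12  0.05] rv [0.    0.    0.003] F [1.84 1.01 0.1 ] q [  4.  30.  71.   0.  79. -85.] g 0.005580212295026924
```

Emit:
send_rows(
  deltas=[0.8,0,0,0,0,0,1.6,0,0,0,0,0,2.4,0,0,0,0,0,3.2,0,0,0,0,0,4.0,0,0,0,0,0],
)

```text
t: 4.32
tool_pos: [0.5976, 0.08, 0.2175]
orientation: [[-1.0, 0.018, 0.0], [0.018, 1.0, 0.0], [-0.0, 0.0, -1.0]]
contact_force: [1.6, 1.6, 0.2]
grip_width: 0.003
grip_force: 0.8
```

Emit:
send_rows(
  deltas=[0.8,0,0,0,0,0,1.5,0,0,0,0,0,2.1,0,0,0,0,0,2.6,0,0,0,0,0,3.0,0,0,0,0,0],
)

```text
t: 4.95
tool_pos: [0.5679, 0.0805, 0.2175]
orientation: [[-1.0, 0.018, 0.0], [0.018, 1.0, 0.0], [-0.0, 0.0, -1.0]]
contact_force: [1.5, 1.1, 1.0]
grip_width: 0.001
grip_force: 0.7
```

Emit:
send_rows(
  deltas=[0.2,0,0,0,0,0,0.4,0,0,0,0,0,0.6,0,0,0,0,0,0.8,0,0,0,0,0,0.8,0,0,0,0,0],
)

```text
t: 5.58
tool_pos: [0.56, 0.0806, 0.2174]
orientation: [[-1.0, 0.018, -0.0], [0.018, 1.0, -0.0], [0.0, -0.0, -1.0]]
contact_force: [0.2, -0.1, -0.0]
grip_width: 0.005
grip_force: 0.0
```

```bash
python3 -c "
from h import *
go([-.018,.112,.195])"
```

```text
t 5.575 tip bal mm [-12.9 113.  195.4] delta cm [ 0.51 -0.1   0.04] rv [-0.    -0.     0.003] F [ 0.21 -0.14 -0.01] q [  4.  20.  85.  -0.  75. -84.] g 0.004876581636132759
```

Emit:
send_rows(
  deltas=[0.1,0,0,0,0,0,0.2,0,0,0,0,0,0.3,0,0,0,0,0],
)

```text
t: 5.95
tool_pos: [0.5571, 0.0807, 0.2174]
orientation: [[-1.0, 0.018, -0.0], [0.018, 1.0, -0.0], [0.0, -0.0, -1.0]]
contact_force: [0.7, -0.6, -1.4]
grip_width: 0.003
grip_force: 0.6
```

Emit:
send_rows(
  deltas=[0.1,0,0,0,0,0,0.2,0,0,0,0,0],
)

```text
t: 6.2
tool_pos: [0.5553, 0.0807, 0.2174]
orientation: [[-1.0, 0.018, 0.001], [0.018, 1.0, -0.0], [-0.001, -0.0, -1.0]]
contact_force: [7.5, -0.3, -4.0]
grip_width: 0.007
grip_force: 3.9
```

Emit:
send_rows(
  deltas=[0.1,0,0,0,0,0,0.2,0,0,0,0,0],
)

```text
t: 6.45
tool_pos: [0.555, 0.0807, 0.2175]
orientation: [[-1.0, 0.018, 0.005], [0.018, 1.0, 0.0], [-0.005, 0.0, -1.0]]
contact_force: [23.3, -0.8, -10.1]
grip_width: 0.006
grip_force: 11.7
```

The door is at its stop. I back off, lift, and cross to behind the top's grip.

Emit:
send_rows(
  deltas=[-0.7,0,0,0,0,0,-1.5,0.2,0,0,0,0,-2.5,0.4,-2.0,0,0,0,-3.0,0.4,-6.5,0,0,0,-3.5,0.4,-11.0,0,0,0],
)

```text
t: 7.08
tool_pos: [0.5884, 0.0843, 0.3286]
orientation: [[-1.0, 0.018, -0.001], [0.018, 1.0, -0.0], [0.001, -0.0, -1.0]]
contact_force: [0.7, 1.0, 0.0]
grip_width: 0.005
grip_force: 0.0
```

```bash
python3 -c "
from h import *
go([.080,0,.305])"
```

```text
t 7.075 tip bal mm [ 15.4 117.4 306.6] delta cm [ -6.42 -11.76   0.15] rv [-0.    -0.001  0.003] F [0.75 1.04 0.01] q [  5.  20.  70.   0.  90. -84.] g 0.005156295332150627
```

Emit:
send_rows(
  deltas=[-1.6,-2.9,0,0,0,0,-3.2,-5.9,0,0,0,0,-4.8,-8.8,0,0,0,0,-6.4,-11.8,0,0,0,0,-6.6,-11.8,0,0,0,0],
)

```text
t: 7.7
tool_pos: [0.6527, -0.0366, 0.3266]
orientation: [[-1.0, 0.02, -0.001], [0.02, 1.0, 0.0], [0.001, 0.0, -1.0]]
contact_force: [0.7, 0.1, -0.5]
grip_width: 0.004
grip_force: 0.0
```

```bash
python3 - <<'E'
from h import *
go([.080,0,.259])
s=arm.state()
f=vision.grab_frame("wrist"); w=f["img"][...,::-1].copy()
a=vision.grab_frame("side"); cv2.imwrite("pics/b.png",np.hstack([cv2.resize(a["img"][60:300,180:420,::-1],(400,400),interpolation=3),cv2.resize(w,(400,300)).copy() if 0 else cv2.copyMakeBorder(cv2.resize(w,(400,300)),0,100,0,0,0)]))
E
```

```text
t 7.7 tip bal mm [ 82.2  -2.2 304.6] delta cm [0.22 0.22 4.56] rv [ 0.    -0.001  0.001] F [ 0.75  0.1  -0.54] q [ -6.  29.  58.  -0.  93. -95.] g 0.0036004130773350006
```

View pics/b.png

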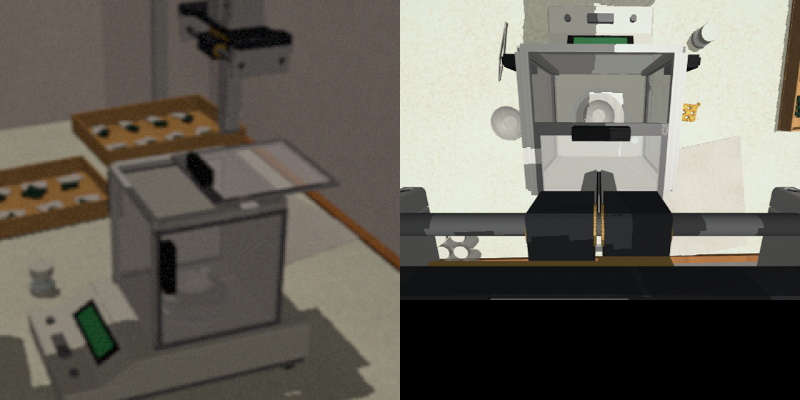

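In the wrist image the side grips sit level at (510,62) and (693,62), so the left door is shut. The top grip is at (601,133), straight ahead of the fingertips, and the dish is still in place.

Emit:
send_rows(
  deltas=[0,0.2,1.5,0,0,0,0,0.2,2.8,0,0,0,0,0.2,3.7,0,0,0,0,0.2,4.3,0,0,0,0,0.2,4.5,0,0,0],
)

```text
t: 8.43
tool_pos: [0.6521, -0.033, 0.2822]
orientation: [[-1.0, 0.018, -0.0], [0.018, 1.0, 0.0], [0.0, 0.0, -1.0]]
contact_force: [-0.5, -0.1, 0.9]
grip_width: 0.003
grip_force: 0.0
```

Emit:
send_rows(
  deltas=[0.5,0,0,0,0,0,1.0,0,0,0,0,0,1.5,0,0,0,0,0,2.0,0,0,0,0,0,2.5,0,0,0,0,0],
)

```text
t: 9.05
tool_pos: [0.627, -0.0325, 0.2827]
orientation: [[-1.0, 0.018, 0.001], [0.018, 1.0, -0.0], [-0.001, -0.0, -1.0]]
contact_force: [1.9, -0.5, 0.9]
grip_width: 0.006
grip_force: 0.7
```

```bash
python3 -c "
from h import *
go([-.018,0,.259])"
```

```text
t 9.05 tip bal mm [ 56.5   1.4 260.7] delta cm [ 7.45 -0.11  0.16] rv [0.    0.001 0.003] F [ 1.94 -0.46  0.86] q [ -6.  26.  68.   0.  86. -95.] g 0.005612038689365916
```

Emit:
send_rows(
  deltas=[0.8,0,0,0,0,0,1.6,0,0,0,0,0,2.4,0,0,0,0,0,3.2,0,0,0,0,0,4.0,0,0,0,0,0],
)

```text
t: 9.68
tool_pos: [0.5866, -0.0318, 0.2825]
orientation: [[-1.0, 0.018, 0.0], [0.018, 1.0, 0.0], [-0.0, 0.0, -1.0]]
contact_force: [2.1, 0.0, 0.9]
grip_width: 0.003
grip_force: 0.8
```

Emit:
send_rows(
  deltas=[0.8,0,0,0,0,0,1.5,0,0,0,0,0,2.1,0,0,0,0,0,2.5,0,0,0,0,0,2.7,0,0,0,0,0],
)

```text
t: 10.3
tool_pos: [0.56, -0.0313, 0.2825]
orientation: [[-1.0, 0.018, -0.0], [0.018, 1.0, -0.0], [0.0, -0.0, -1.0]]
contact_force: [1.2, 0.6, 0.2]
grip_width: 0.0
grip_force: 0.6
```

Emit:
send_rows(
  deltas=[0.2,0,0,0,0,0,0.4,0,0,0,0,0,0.5,0,0,0,0,0],
)

```text
t: 10.68
tool_pos: [0.5551, -0.0313, 0.2824]
orientation: [[-1.0, 0.018, -0.0], [0.018, 1.0, -0.0], [0.0, -0.0, -1.0]]
contact_force: [1.7, 1.0, 1.0]
grip_width: 0.003
grip_force: 0.6
```

Emit:
send_rows(
  deltas=[0.1,0,0,0,0,0,0.2,0,0,0,0,0],
)

```text
t: 10.92
tool_pos: [0.5532, -0.0312, 0.2825]
orientation: [[-1.0, 0.018, 0.0], [0.018, 1.0, 0.0], [-0.0, 0.0, -1.0]]
contact_force: [2.2, 1.2, 0.5]
grip_width: 0.001
grip_force: 0.6
```

Emit:
send_rows(
  deltas=[0.1,0,0,0,0,0,0.2,0,0,0,0,0],
)

```text
t: 11.18
tool_pos: [0.5524, -0.0312, 0.2825]
orientation: [[-1.0, 0.018, 0.004], [0.018, 1.0, -0.0], [-0.004, -0.0, -1.0]]
contact_force: [16.7, 1.1, -5.7]
grip_width: 0.007
grip_force: 8.7
```

Emit:
send_rows(
  deltas=[0.1,0,0,0,0,0,0.15,0,0,0,0,0],
)

```text
t: 11.42
tool_pos: [0.5521, -0.0312, 0.2826]
orientation: [[-1.0, 0.018, 0.008], [0.018, 1.0, -0.0], [-0.008, -0.0, -1.0]]
contact_force: [28.0, -0.4, -9.2]
grip_width: 0.006
grip_force: 13.7
```

The top is at its stop. I back off, lift, and move above the tare bar.

Emit:
send_rows(
  deltas=[-0.7,0,0,0,0,0,-1.2,0,0,0,0,0,-1.2,0,-1.5,0,0,0,-1.2,0,-3.5,0,0,0,-1.2,0,-5.0,0,0,0],
)

```text
t: 12.05
tool_pos: [0.5617, -0.0314, 0.3343]
orientation: [[-1.0, 0.018, 0.001], [0.018, 1.0, -0.0], [-0.001, -0.0, -1.0]]
contact_force: [0.2, -0.2, -0.5]
grip_width: 0.002
grip_force: 0.0
```

```bash
python3 -c "
from h import *
go([-.142,0,.30])"
```

```text
t 12.05 tip bal mm [ -8.9   1.1 312.3] delta cm [13.32 -0.07  1.21] rv [-0.     0.001  0.003] F [ 0.24 -0.19 -0.54] q [ -7.  16.  75.  -0.  89. -96.] g 0.0017647391227861196
```

Emit:
send_rows(
  deltas=[2.7,0,0,0,0,0,5.5,0,0,0,0,0,8.3,0,0,0,0,0,11.0,-0.1,0,0,0,0,13.3,-0.1,0,0,0,0],
)

```text
t: 12.68
tool_pos: [0.4277, -0.03, 0.3332]
orientation: [[-1.0, 0.018, 0.001], [0.018, 1.0, -0.0], [-0.001, -0.0, -1.0]]
contact_force: [0.4, -0.3, 0.5]
grip_width: 0.008
grip_force: 0.0
```

```bash
python3 - <<'E'
from h import *
go([-.142,0,.06])
s=arm.state()
f=vision.grab_frame("wrist"); 
T=np.array(f["mount"]);K=np.array(f["intrinsics"]);R=np.array(s["orientation"])
for n in ["tare_top"]:
    for o in vision.outline_of(f,n)[:2]:
        v,u=np.nonzero(o["pixels"]&(f["depth"]>0)); z=f["depth"][v,u]
        c=np.c_[(u-K[0,2])*z/K[0,0],(v-K[1,2])*z/K[1,1],z,np.ones_like(z)]
        p=(c@T.T)[:,:3]@R.T+s["tool_pos"]; print(n,o["score"],o["box"],p.mean(0).round(4),p.min(0).round(3),p.max(0).round(3), bal(p.mean(0)).round(4))
cv2.imwrite("pics/c.png",f["img"][...,::-1])
E
```

```text
t 12.675 tip bal mm [-1.429e+02 -3.000e-01  3.112e+02] delta cm [-0.07  0.03 25.12] rv [-0.     0.001  0.003] F [ 0.44 -0.25  0.47] q [ -9.  -2.  95.  -0.  87. -98.] g 0.00786618522067509
```

View pics/c.png

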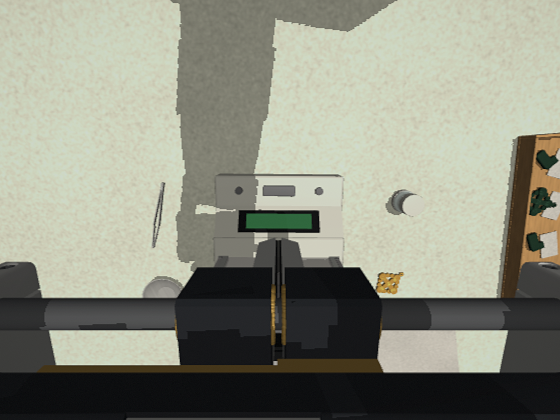

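The wrist image shows the tare bar at (279,190), midway between the keys at (238,190) and (319,190) and in line with the fingers. Pot, cross and tweezers have not moved. Now I descend.

Emit:
send_rows(
  deltas=[-0.1,0,4.5,0,0,0,-0.1,0,9.0,0,0,0,-0.1,0,13.5,0,0,0,-0.1,0,18.0,0,0,0,-0.1,0,21.0,0,0,0],
)

```text
t: 13.4
tool_pos: [0.4299, -0.03, 0.1208]
orientation: [[-1.0, 0.018, -0.001], [0.018, 1.0, 0.0], [0.001, 0.0, -1.0]]
contact_force: [0.9, -0.0, 0.2]
grip_width: 0.005
grip_force: 0.0
```

Emit:
send_rows(
  deltas=[0,0,1.2,0,0,0,0,0,2.4,0,0,0,0,0,3.2,0,0,0,0,0,3.6,0,0,0,0,0,3.6,0,0,0],
)

```text
t: 14.02
tool_pos: [0.4298, -0.03, 0.0866]
orientation: [[-1.0, 0.018, 0.0], [0.018, 1.0, -0.0], [-0.0, -0.0, -1.0]]
contact_force: [-0.0, -0.5, 0.4]
grip_width: 0.003
grip_force: 0.0
```

```bash
python3 - <<'E'
from h import *
go([-.142,0,.048])
f=vision.grab_frame("side"); cv2.imwrite("pics/d.png",cv2.resize(f["img"][120:360,170:430,::-1],None,fx=2.5,fy=2.5,interpolation=3))
E
```

```text
t 14.025 tip bal mm [-140.7   -0.3   64.6] delta cm [0.13 0.03 1.66] rv [-0.     0.     0.003] F [-0.03 -0.45  0.42] q [ -9.  13. 114.  -0.  53. -98.] g 0.002859150568519423
```

View pics/d.png

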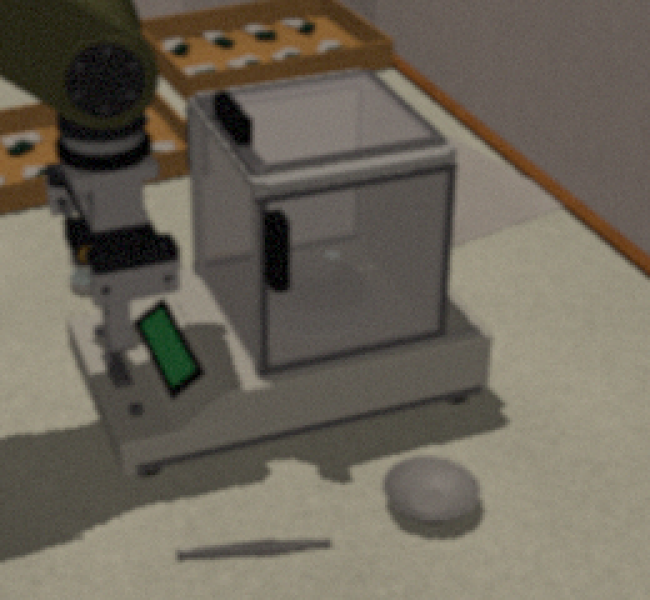

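The side view shows the lid and both doors shut, and the fingers above the tare bar at (118,365). Now I press, slowly.

Emit:
send_rows(
  deltas=[0.1,0,0.5,0,0,0,0.1,0,1.0,0,0,0,0.1,0,1.3,0,0,0,0.1,0,1.5,0,0,0,0.1,0,1.6,0,0,0],
)

```text
t: 14.7
tool_pos: [0.4287, -0.03, 0.0703]
orientation: [[-1.0, 0.018, -0.0], [0.018, 1.0, -0.0], [0.0, -0.0, -1.0]]
contact_force: [-0.1, 0.2, 0.2]
grip_width: 0.003
grip_force: 0.0
```

Emit:
send_rows(
  deltas=[0,0,0.1,0,0,0,0,0,0.2,0,0,0,0,0,0.3,0,0,0,0,0,0.4,0,0,0,0,0,0.4,0,0,0],
)

```text
t: 15.32
tool_pos: [0.4287, -0.03, 0.0665]
orientation: [[-1.0, 0.018, 0.0], [0.018, 1.0, -0.0], [-0.0, -0.0, -1.0]]
contact_force: [-1.1, 0.0, 4.6]
grip_width: 0.006
grip_force: 1.8
```

Emit:
send_rows(
  deltas=[0,0,0.1,0,0,0,0,0,0.15,0,0,0],
)

```text
t: 15.58
tool_pos: [0.4289, -0.03, 0.0658]
orientation: [[-1.0, 0.018, 0.0], [0.018, 1.0, -0.0], [-0.0, -0.0, -1.0]]
contact_force: [-8.9, 2.1, 23.8]
grip_width: 0.005
grip_force: 11.8
```

The bar is fully down. Now I release it and retreat.

Emit:
send_rows(
  deltas=[0,0,-0.4,0,0,0,0,0,-1.0,0,0,0,0,0,-2.5,0,0,0,0,0,-5.5,0,0,0,0,0,-9,0,0,0],
)

```text
t: 16.2
tool_pos: [0.4285, -0.03, 0.1564]
orientation: [[-1.0, 0.018, -0.0], [0.018, 1.0, 0.0], [0.0, 0.0, -1.0]]
contact_force: [-0.0, -0.3, -0.2]
grip_width: 0.008
grip_force: 0.0
```

Emit:
send_rows(
  deltas=[0,0,-4.5,0,0,0,0,0,-9,0,0,0,0,0,-13.5,0,0,0,0,0,-16,0,0,0,0,0,-16,0,0,0],
)

```text
t: 16.82
tool_pos: [0.4289, -0.03, 0.3168]
orientation: [[-1.0, 0.018, 0.004], [0.018, 1.0, -0.001], [-0.004, -0.0, -1.0]]
contact_force: [1.2, -0.1, -0.4]
grip_width: 0.007
grip_force: 0.0
```

```bash
python3 - <<'E'
from h import *
go([-.142,0,.048])
f=vision.grab_frame("side")
s=arm.state();w=vision.grab_frame("wrist")
cv2.imwrite("pics/e.png",np.hstack([cv2.resize(f["img"][120:360,170:410,::-1],(400,400),interpolation=3),cv2.resize(w["img"][100:380,140:420,::-1],(400,400),interpolation=3)]))
for k in ["pot","tweezers","tare_top"]:
    for o in vision.outline_of(f,k)[:1]: print(k,o["score"],o["box"],np.median(world(f,mask=o["pixels"]),0).round(3))
E
```

```text
t 16.825 tip bal mm [-141.6   -0.3  294.8] delta cm [ 0.12  0.04 24.68] rv [-0.     0.004  0.003] F [ 1.15 -0.13 -0.44] q [ -9.  -2.  97.   0.  85. -98.] g 0.0066205680010463655
pot 0.51 [196.8, 215.6, 18.8, 24.5] [0.45  0.17  0.029]
tweezers 0.68 [241.6, 337.8, 56.6, 8.3] [ 0.473 -0.236  0.007]
tare_top 0.51 [209.1, 259.2, 17.5, 15.4] [ 0.425 -0.031  0.049]
```

View pics/e.png

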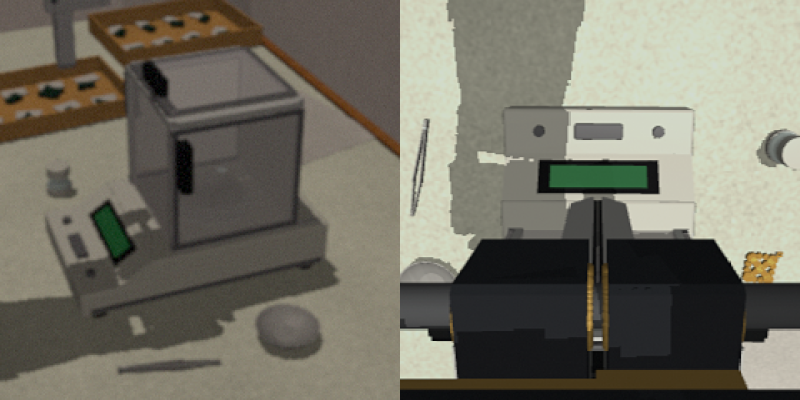

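The shield is fully shut, with the top grip at its front edge (155,80). The tare bar is back up at (598,131), and the other things are where they were. I hand in.

```bash
python3 -c "
from cell import arm
print(arm.finish_job())"
```

```text
the job is handed in; nothing more can be done
None
```

I pushed the left door and then the glass top shut to their end stops, then pressed the tare bar fully down and let it come up; the job was handed in at about 17 s, with the last images showing nothing else moved.

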